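Top up a sloping pin magazine and click its cap shut

TASK

Top up the sloping pin magazine: slide its red cap back uphill out of the way, lay the spare brass pin on the rails in line behind the brass pin already in the tube, then slide the cap down again and press it until it clicks fully home, so that both brass pins are shut in the tube. Let go of everything, and leave the dark steel pin, the blue pin and the other things on the bench where they are.

Things in the scene. Friction and masses are not known exactly. Their poses are not given: they have to be found in the camera images.
- tube: sloping magazine on a fixed green stand: slotted aluminium tube, then two bare steel rails uphill of its mouth. Origin: inner face of the shut low end, on the pins' centre line. x: up the 25 degree slope along tube and rails; y: across; z: square to the slope, upward. Tube from x = 0 to 150 mm (37 mm wide, roof 18 mm above the centre line, slot 15 mm), open rails from 150 to 325 mm.
- cradle (a point): point at x = 197 mm, y = z = 0 in the tube's frame (same axes): a good place for a pin's middle on the rails, between mouth and opened cap. A pin resting on the rails has its axis at y = z = 0. Rails and the 16 mm wide bar under them keep within 12 mm either side of y = 0, so fingers can straddle pin and rails to 30 mm below the centre line.
- cap (a joint): slide of the red cap along the tube's x, m: 0 = fully home over the mouth (stop), 0.112 = fully back uphill (stop). A sprung detent over the first 14 mm holds it shut (about 8 to 10 N to pass either way; below about 3 mm it pulls itself home). Steady friction of 1.5 N keeps it where it is left. Its black nose (19 mm across) is at x = 143 mm + this value in the tube's frame, on the centre line, and pushes pins ahead of it.
- cap_grip (a point): point in the upper part of the cap's upright red handle, to grip it by; moves with the cap, has the tube's axes. Handle 20 mm wide (tube's y), 26 mm long (x), standing along the tube's z; its top is 18 mm above this point, the cap's 30 mm wide body begins 26 mm below it, the pins' centre line 45 mm below it.
- pin_spare: the spare brass pin with two black bands, to be loaded: cylinder 24 mm in diameter, 70 mm long, about 0.2 kg. Origin at its middle, x along it. It starts level, 37 mm above the table, in one of three places of the green pin rack, on two rails narrower than itself and 29 mm above the rack's base plate, 70 mm from the next pin's axis; fingers can straddle it.
- pin_loaded: the brass pin already in the tube, same size; origin at its middle, x along it. Its middle starts about 62 mm from the shut end (35 mm when fully down); friction keeps it there until it is pushed.
- pin_steel: dark steel pin of the same size in the rack, to be left alone; origin at its middle, x along it.
- pin_blue: blue pin of the same size in the rack, to be left alone; origin at its middle, x along it.
- wrench: loose 190 mm wrench lying flat on the right, to be left alone; origin under its middle.
- screwdriver: loose 200 mm screwdriver lying on the right, to be left alone; origin under its middle.
- oil_bottle: yellow bottle with red cap, 56 mm across, 130 mm high, to be left alone; origin under its middle.
- clamp_strap: loose steel clamp strap, 100 x 32 x 28 mm, to be left alone; origin under its middle.
- gauge_block: steel block, 60 x 35 x 30 mm, to be left alone; origin under its middle.
- mug: blue mug, 80 mm across, 90 mm high, to be left alone; origin under its middle.
Mind the look-alikes: they are no part of the job. Leave any turquoise look-alike of the pin_spare alone.

How it is judged:
By the outcome, as a careful person would: the job done as asked, in the order asked, and still so for the second after the job is handed in, with the robot touching nothing.
It also fails if it takes over 61 s, if anything falls off the work surface, if the arm or the gripper's body presses on something with over 40 N, if the wrist force passes 120 N, or if a joint passes its speed limit or range.

ROBOT

A 7-joint arm with a two-finger parallel gripper is mounted at the origin on the work surface. World frame = base frame: x ahead of the robot, y to its left, z up, the work surface at z = 0. Lengths are in m, angles in rad, forces in N, time in s.
With the tool pointing down it reaches from about 0.4 to 0.75 m from the base axis. Payload 19.5 kg.
Tool frame: the origin (TCP) lies at the very end of the fingers, on their centre line; the grasp point (between the pads) lies 19 mm behind it (robot.grasp_offset is the distance from the TCP to the grasp point, in m); z points along the fingers, y is the direction in which the jaws open and shut (so a half turn about z gives the same grasp; the last joint's range is limited). The gripper opens to 85 mm and grips with 20 to 120 N. Pads are 22 mm wide; open, the fingers measure 114 mm over their backs; the gripper's body (76 mm by 85 mm) begins 54 mm behind the grasp point. The pads swing forward as they close: fully open they stand 13 mm farther back than shut.
Start: joints at [-1.332, 0.707, -0.028, 1.485, 0.022, 0.951, -0.075], TCP at [0.159, 0.552, 0.231] pointing down, gripper open.
Joint ranges: [-2.71, 2.71], [-0.32, 2.16], [-1.57, 1.52], [0, 2.45], [-1.46, 4.6], [0, 2.02], [-2.83, 2.83]. Speed limits (rad/s): [1.89, 1.89, 2.57, 2.57, 3.01, 3.01, 3.01].

INTERFACE

Orientations are given as a rotation vector (axis times angle).
In Python, from bench import monitor, read_camera, get_calibration, workorder, robot gives the robot as it stands. The module is installed in compiled form; this text tells all that it offers.
- The arm moves only by the tool step_arm, never from a script. Its arguments are lists of equal length, an entry for each row: "translation": the shift along the world's x, y, z in mm, a list of three; "dr": the turn, a rotation vector about the world's x, y, z in degrees, a list of three; "claw": the gripper command: -1 is shut, 1 is fully open, values between are in proportion. A call has exactly 10 rows; each row is the pose to reach, as a shift and turn from the pose commanded when the call began; what a row does not reach only later rows make up. A row lasts 1/8 s, in which the tool goes at most 62.5 mm and 10.7 degrees, less where a joint would pass 70% of its speed; a pose out of reach is approached as far as the arm can. A call with a gripper value outside its range is refused whole. The fingers move at their own pace and stop on an object; "grip_force" is the grip in N (left out, the last holds). Time passes only in rows, so rows that repeat a pose let the fingers close, or fill a call up. It gives the time, the measured TCP pose, the force and the opening at its end, in the units of the state.
- monitor.read_state(): the state, without advancing time (a new reading comes with each control period).
- read_camera(name): name is "scene" or "top" or "wrist"; returns the picture (480x640x3 uint8, red, green, blue); there is no depth.
- get_calibration(name): a dict with "camera_matrix" (3x3 intrinsics, pixels), "R" (3x3) and "t" (3): a world point X has camera coordinates R X + t. Camera axes: x right, y down, z forward; pixel columns grow to the right and rows downward; lengths in m; the calibration is good to about 2 mm. A picture is of the moment at which its call begins: read the wrist's pose just before it. get_calibration takes no time and is no camera call; for the wrist camera it gives the pose at the moment of the call.
- workorder.job_done(): hands the job in, once; it reports no verdict.
The state is a dict: "clock": time; "q": joint angles; "qvel": joint speeds; "joint_torque": joint torques, N m; "tool_pos": TCP position; "eef_rot": TCP orientation; "wrist_force": force on the tool from outside, world axes, zero at the start; "torque": the same for the moment, N m; "finger_gap": finger opening in m.
Only numpy, scipy, OpenCV 4.12 (cv2) and the standard library are available. Lean on these libraries where they do the work, as an engineer would, in place of code of your own. Each camera call takes 0.05 s, during which the arm holds its last target.

## Working session

There is one attempt and no reset: what is moved stays moved. The work goes in short steps, Python scripts to look and compute and a tool call to move; the robot and the scene stay as the last step left them, time stands still between calls to the robot, and variables do not carry over. Pictures are saved under pics/ and viewed, and the job is handed in when it is done.

Besides the shell and the picture viewer there is one more tool, called after "Call:" by a JSON object that holds its "name" and its "arguments". step_arm: Moves the arm, as the interface text tells. Its arguments: {"type":"object","properties":{"translation":{"type":"array"},"dr":{"type":"array"},"claw":{"type":"array"},"grip_force":{"type":"number"}},"required":["translation","dr","claw"]}

```bash
mkdir -p pics; python3 - <<'E'
from bench import monitor, read_camera, get_calibration, robot
import cv2,numpy as np
s=monitor.read_state();print(s)
for n in("scene","top","wrist"):
    c=get_calibration(n);print(n,np.round(c["camera_matrix"],1).tolist(),np.round(c["R"],4).tolist(),np.round(c["t"],4).tolist())
    cv2.imwrite(f"pics/{n}0.png",read_camera(n)[:,:,::-1])
print(robot.grasp_offset)
E
```

```text
{'clock': 0.0, 'q': array([-1.33167187,  0.70705834, -0.02760421,  1.48496895,  0.02200086,
        0.95089143, -0.07550625]), 'qvel': array([ 0.00055844, -0.00122875, -0.00034306, -0.00021732,  0.00148953,
        0.00024619, -0.00035798]), 'joint_torque': array([-1.34784430e-03, -8.83214951e+01,  1.23436388e+00, -2.36175942e+01,
        1.68652728e-02,  6.37587800e-03,  9.94688747e-06]), 'tool_pos': array([0.15929838, 0.55223824, 0.2308603 ]), 'eef_rot': array([-4.39680227e-01, -3.11056845e+00,  1.59954913e-03]), 'wrist_force': array([-0.24098491, -0.91797033,  0.4373204 ]), 'torque': array([0.05099938, 0.05772864, 0.04861551]), 'finger_gap': 0.08544138557365918}
scene [[551.5, 0.0, 318.1], [0.0, 551.5, 226.0], [0.0, 0.0, 1.0]] [[0.0049, 1.0, 0.0046], [0.6674, 0.0001, -0.7447], [-0.7447, 0.0067, -0.6674]] [0.012, -0.2833, 1.9249]
top [[472.0, 0.0, 316.5], [0.0, 472.0, 239.0], [0.0, 0.0, 1.0]] [[-0.0081, -0.9997, 0.0232], [-0.981, 0.0035, -0.194], [0.1938, -0.0243, -0.9807]] [-0.0288, 0.5557, 1.1235]
wrist [[377.2, 0.0, 315.5], [0.0, 377.2, 237.6], [0.0, 0.0, 1.0]] [[0.2765, 0.961, 0.0001], [0.9245, -0.266, 0.273], [0.2624, -0.0754, -0.962]] [-0.5758, -0.0376, 0.3767]
0.0187
```

View pics/scene0.png

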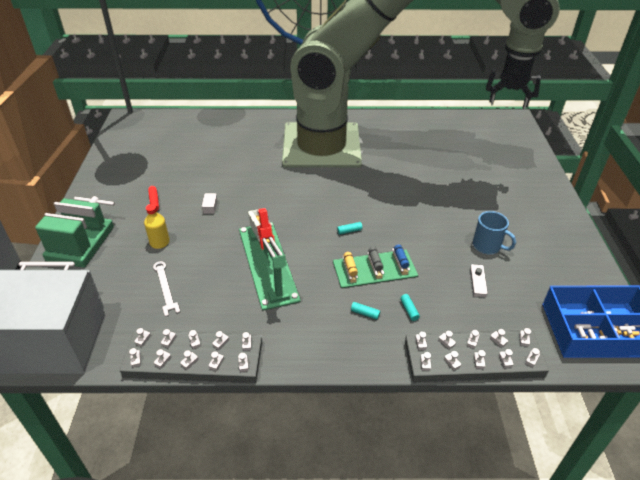

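View pics/top0.png

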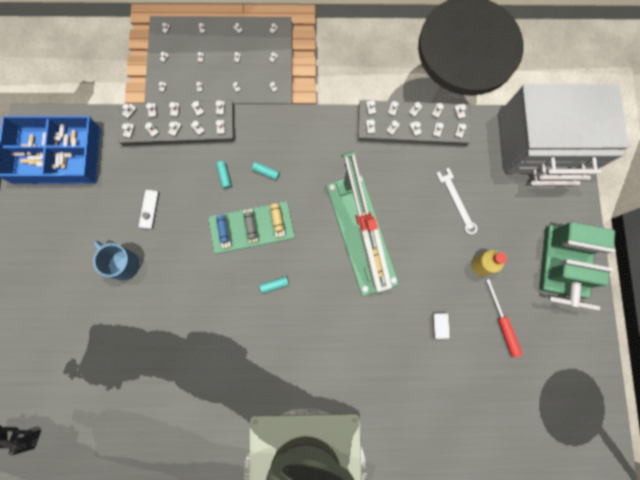

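View pics/wrist0.png

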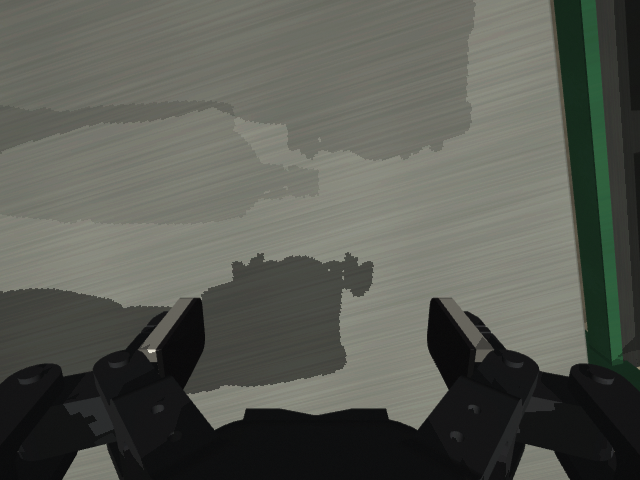

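The spare could be confused with these (top-view pixels):
- brass in the rack (277,219)
- brass in the tube (378,262)
- steel (250,225)
- blue (223,230)
- turquoise look-alikes (223,174), (265,171), (274,285)

I choose (277,219), the brass pin in the rack, and check it in a close crop.

```bash
python3 - <<'E'
import cv2,numpy as np
t=cv2.imread("pics/top0.png")
a=cv2.resize(t[195:260,200:300],None,fx=8,fy=8,interpolation=cv2.INTER_CUBIC);cv2.imwrite("pics/c1.png",a)
a=cv2.resize(t[145:300,320:405],None,fx=3.8,fy=3.8,interpolation=cv2.INTER_CUBIC)
s=cv2.imread("pics/scene0.png")
b=cv2.resize(s[200:310,230:310],None,fx=5.3,fy=5.3,interpolation=cv2.INTER_CUBIC)
o=np.zeros((600,800,3),np.uint8);o[:a.shape[0],:a.shape[1]]=a;o[:b.shape[0],350:350+b.shape[1]]=b
cv2.imwrite("pics/c2.png",o)
E
```

```text
(no output)
```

View pics/c1.png

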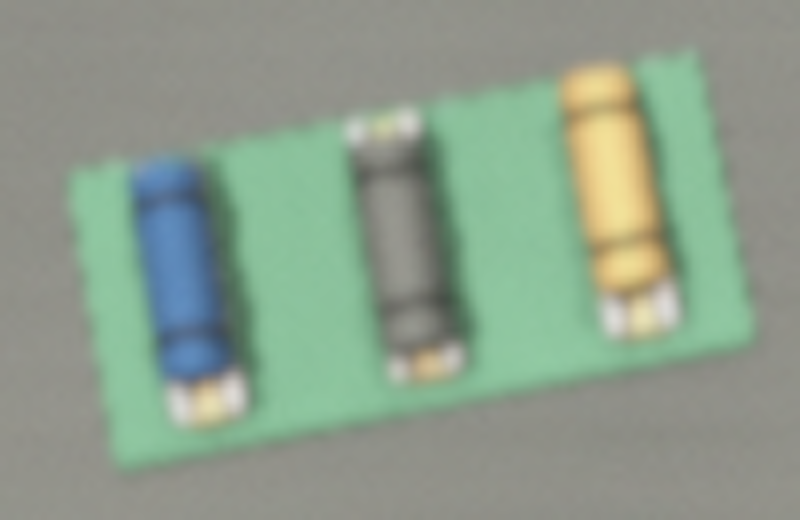

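View pics/c2.png

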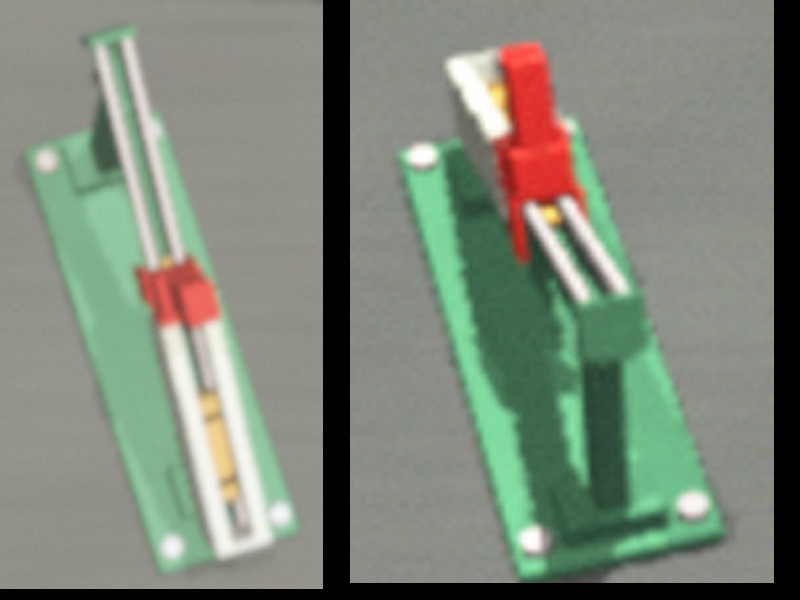

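The close crop confirms it: the brass pin with two black bands is centred at about (276.6,217.5) in the top view. The cap handle is at about (370,222), the tube's low end at (384,290) and the end of the rails at (349,154). First rough measurement next.

```bash
cat > h.py <<'E'
import cv2,numpy as np
from bench import monitor, read_camera, get_calibration
def cal(n):
    c=get_calibration(n);return {k:np.array(c[k]) for k in("camera_matrix","R","t")}
def ray(c,p):
    u=cv2.undistortPoints(np.array([[p]],float),c["camera_matrix"],None)[0,0]
    return -c["R"].T@c["t"], c["R"].T@np.array([u[0],u[1],1])
def plane(c,p,z):
    o,d=ray(c,p);return o+d*(z-o[2])/d[2]
def tri(c1,p1,c2,p2):
    P=[c["camera_matrix"]@np.c_[c["R"],c["t"]] for c in(c1,c2)]
    X=cv2.triangulatePoints(P[0],P[1],np.array(p1,float).reshape(2,1),np.array(p2,float).reshape(2,1))
    return (X[:3]/X[3]).ravel()
def proj(c,X):
    x=c["camera_matrix"]@(c["R"]@np.array(X)+c["t"]);return x[:2]/x[2]
E
python3 - <<'E'
from h import *
np.set_printoptions(precision=4,suppress=True)
T,S=cal("top"),cal("scene")
t=cv2.imread("pics/top0.png");s=cv2.imread("pics/scene0.png")
def brass(im,roi):
    h=cv2.cvtColor(im,cv2.COLOR_BGR2HSV);m=cv2.inRange(h,(12,80,90),(32,255,255))
    r=np.zeros_like(m);x0,y0,x1,y1=roi;r[y0:y1,x0:x1]=m[y0:y1,x0:x1]
    n,l,st,ce=cv2.connectedComponentsWithStats(r);i=1+st[1:,4].argmax()
    return st[i],cv2.minAreaRect(np.argwhere(l==i)[:,::-1].astype(np.float32))
for im,c,roi in((t,T,(262,195,295,234)),(s,S,(335,245,365,285)),(t,T,(365,240,392,285))):
    st,r=brass(im,roi);print(st,r,plane(c,r[0],.037))
    b=cv2.boxPoints(r);print([plane(c,p,.037)[:2] for p in b])
rail=tri(T,(348.9,154.5),S,(278.1,254.7));print("rail end",rail)
for p in [(46/3.8+320,160/3.8+145),(172/3.8+320,546/3.8+145),(280/3.8+320,513/3.8+145)]:print("screw",plane(T,p,.012))
print("handle top", tri(T,(202/3.8+320,285/3.8+145),S,(172/5.3+230,52/5.3+200)))
E
```

```text
[270 204  14  28 251] ((276.5384826660156, 217.1923065185547), (28.044605255126953, 9.21745777130127), 78.69007110595703) [0.6162 0.0691 0.037 ]
[array([0.6501, 0.088 ]), array([0.6549, 0.0649]), array([0.5826, 0.0504]), array([0.5779, 0.0733])]
[344 252  13  30 238] ((350.6468200683594, 266.156005859375), (30.363094329833984, 9.1951322555542), 73.3007583618164) [0.6224 0.0695 0.037 ]
[array([0.5735, 0.0485]), array([0.5634, 0.0725]), array([0.669 , 0.0896]), array([0.6781, 0.0667])]
[373 248  10  29 110] ((377.676513671875, 261.7059020996094), (28.861740112304688, 3.8805696964263916), 75.96376037597656) [ 0.5002 -0.1861  0.037 ]
[array([ 0.5349, -0.1735]), array([ 0.5373, -0.1832]), array([ 0.466 , -0.1985]), array([ 0.4636, -0.1889])]
rail end [ 0.7281 -0.1066  0.184 ]
screw [ 0.7039 -0.0755  0.012 ]
screw [ 0.4348 -0.156   0.012 ]
screw [ 0.4565 -0.2294  0.012 ]
handle top [ 0.5723 -0.1549  0.1867]
```

```bash
cat >> h.py <<'E'
from scipy.spatial.transform import Rotation as Ro
def Rtube(yaw,sl=25): # columns X,Y,Z
    return (Ro.from_euler('z',yaw,degrees=True)*Ro.from_euler('y',-sl,degrees=True)).as_matrix()
FL=np.diag([-1,1,-1.])
def dmove(Rt,pt,s=None):
    s=s or monitor.read_state()
    R0=Ro.from_rotvec(s["eef_rot"]).as_matrix()
    return np.round((np.array(pt)-s["tool_pos"])*1000,1),np.round(np.degrees(Ro.from_matrix(Rt@R0.T).as_rotvec()),2)
E
python3 - <<'E'
from h import *
W=cal("wrist");s=monitor.read_state()
R0=Ro.from_rotvec(s["eef_rot"]).as_matrix();print(R0.round(3))
C=-W["R"].T@W["t"];print("cam in tool",(R0.T@(C-s["tool_pos"])).round(4),"\n",(R0.T@W["R"].T).round(3))
print(dmove(Rtube(16.65)@FL,(.527,-.169,.288)))
E
```

```text
[[-0.961  0.277 -0.   ]
 [ 0.277  0.961 -0.001]
 [-0.    -0.001 -1.   ]]
cam in tool [ 0.067   0.0008 -0.1418] 
 [[ 0.001 -0.962 -0.273]
 [ 1.     0.     0.001]
 [-0.001 -0.273  0.962]]
(array([ 367.7, -721.3,   57.1]), array([  0.17, -25.34,  32.22]))
```

Call:
{"name": "step_arm", "arguments": {"translation": [[25,-45,20],[53,-104,40],[81,-160,57],[109,-215,57],[137,-270,57],[165,-325,57],[193,-380,57],[221,-434,57],[249,-489,57],[277,-544,57]], "dr": [[0,0,0],[0,-2,3],[0,-4,6],[0,-6,9],[0,-8,12],[0,-11,15],[0,-14,18],[0,-17,21],[0,-19,24],[0,-21,27]], "claw": [1,1,1,1,1,1,1,1,1,1]}}

```text
clock: 1.4
tool_pos: [0.4081, 0.0686, 0.2876]
eef_rot: [-0.228, 2.797, 0.073]
wrist_force: [0.1, 0.7, -0.7]
finger_gap: 0.0854
```

```bash
python3 - <<'E'
from h import *
s=monitor.read_state();print(s["tool_pos"],s["clock"],s["q"].round(2))
print(dmove(Rtube(16.65)@FL,(.527,-.169,.288)))
E
```

```text
[0.40805921 0.06864481 0.28759659] 1.4 [-0.12  0.27 -0.18  2.24  0.21  0.3   1.26]
(array([ 118.9, -237.6,    0.4]), array([-0.03, -5.85,  7.03]))
```

Call:
{"name": "step_arm", "arguments": {"translation": [[25,-48,0],[50,-97,0],[75,-146,0],[91,-177,0],[91,-177,0],[91,-177,0],[91,-177,0],[91,-177,0],[91,-177,0],[91,-177,0]], "dr": [[0,-1,1],[0,-2,3],[0,-4,5],[0,-4,5],[0,-4,5],[0,-4,5],[0,-4,5],[0,-4,5],[0,-4,5],[0,-4,5]], "claw": [1,1,1,1,1,1,1,1,1,1]}}

```text
clock: 2.65
tool_pos: [0.4985, -0.1067, 0.2876]
eef_rot: [-0.346, 2.719, 0.084]
wrist_force: [0.6, -0.2, 0.6]
finger_gap: 0.0854
```

```bash
python3 - <<'E'
from h import *
import pickle
s=monitor.read_state();print(s["tool_pos"],s["clock"],s["q"].round(2))
W=cal("wrist");im=read_camera("wrist")[:,:,::-1]
pickle.dump(W,open("w1.pkl","wb"));cv2.imwrite("pics/w1.png",im)
print(dmove(Rtube(16.65)@FL,(.527,-.169,.288)))
E
```

```text
[ 0.4985475  -0.10669692  0.28759556] 2.65 [ 0.61  0.45 -0.53  1.99  0.14  0.39  1.88]
(array([ 28.4, -62.2,   0.4]), array([-0.02, -1.92,  2.06]))
```

View pics/w1.png

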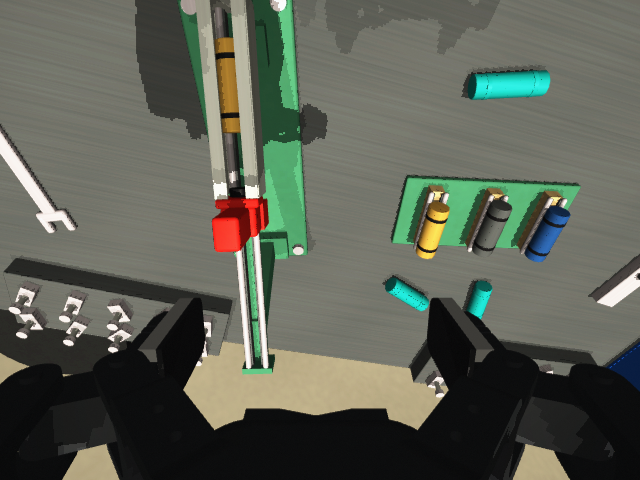

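The wrist view shows the cap handle at (228,233), the tube mouth at (238,190), the rail ends at (257,370) and the brass spare in the rack at (432,230). Next I move over the cap for a second view.

Call:
{"name": "step_arm", "arguments": {"translation": [[14,-31,0],[28,-62,0],[28,-62,0],[28,-62,0],[28,-62,0],[28,-62,0],[28,-62,0],[28,-62,0],[28,-62,0],[28,-62,0]], "dr": [[0,-1,1],[0,-2,2],[0,-2,2],[0,-2,2],[0,-2,2],[0,-2,2],[0,-2,2],[0,-2,2],[0,-2,2],[0,-2,2]], "claw": [1,1,1,1,1,1,1,1,1,1]}}

```text
clock: 3.95
tool_pos: [0.5265, -0.169, 0.2875]
eef_rot: [-0.39, 2.679, 0.087]
wrist_force: [0.3, 0.3, -0.0]
finger_gap: 0.0852
```

```bash
python3 - <<'E'
from h import *
import pickle
s=monitor.read_state();print(s["tool_pos"],s["clock"],s["q"].round(2))
W=cal("wrist");im=read_camera("wrist")[:,:,::-1]
pickle.dump(W,open("w2.pkl","wb"));cv2.imwrite("pics/w2.png",im)
print(dmove(Rtube(16.65)@FL,(.527,-.169,.288)))
a=cv2.imread("pics/w1.png")
def cr(i,x,y,w,h,f):return cv2.resize(i[y:y+h,x:x+w],None,fx=f,fy=f,interpolation=cv2.INTER_CUBIC)
cv2.imwrite("pics/w1c.png",np.hstack([cr(a,165,0,150,200,3),cr(a,200,180,116,200,3)]))
E
```

```text
[ 0.52654612 -0.16904757  0.28748442] 3.95 [ 0.77  0.54 -0.61  1.86  0.15  0.46  2.03]
(array([0.5, 0.1, 0.5]), array([-0.03,  0.07,  0.08]))
```

View pics/w2.png

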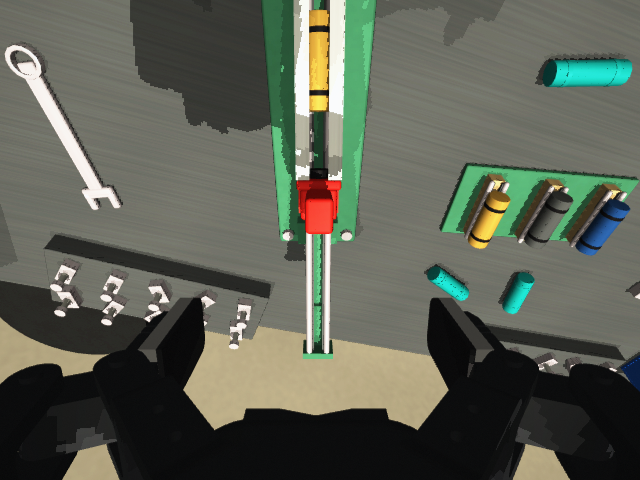

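View pics/w1c.png

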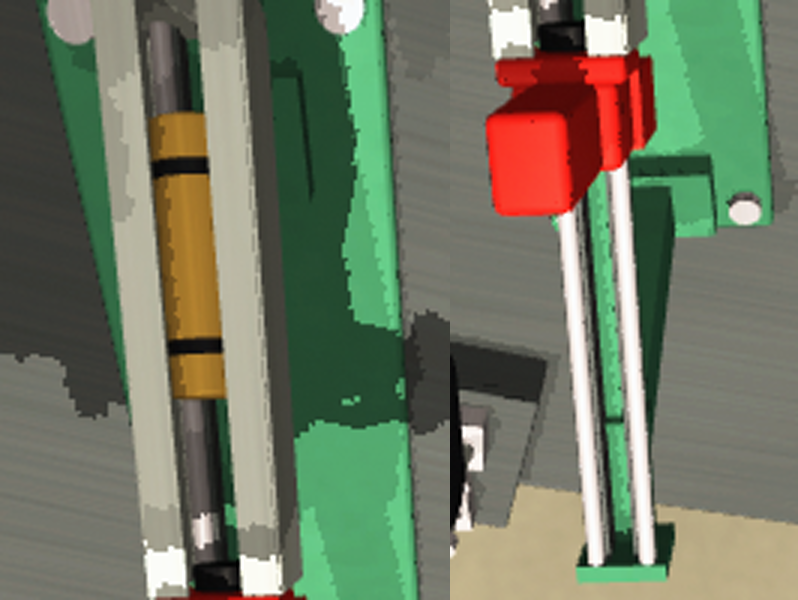

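```bash
python3 - <<'E'
from h import *
a=cv2.imread("pics/w2.png");b=cv2.imread("pics/w1.png")
def cr(i,x,y,w,h,f):return cv2.resize(i[y:y+h,x:x+w],None,fx=f,fy=f,interpolation=cv2.INTER_CUBIC)
cv2.imwrite("pics/w2c.png",np.hstack([cr(a,285,160,65,75,6),cr(b,205,185,65,75,6)]))
E
```

```text
(no output)
```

View pics/w2c.png

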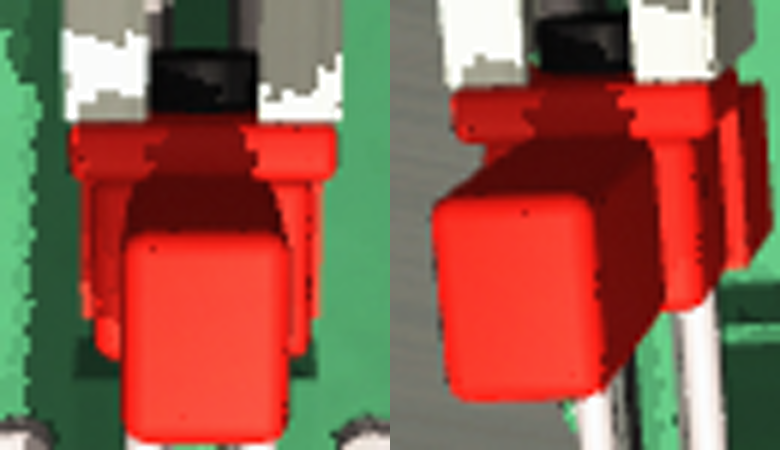

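```bash
python3 - <<'E'
from h import *
import pickle
np.set_printoptions(precision=4,suppress=True)
A=pickle.load(open("w1.pkl","rb"));B=pickle.load(open("w2.pkl","rb"))
ht=tri(A,(226.8,234.3),B,(319.4,216.3));print("handle top c",ht)
ml=tri(A,(214.2,199.2),B,(295.8,180));mr=tri(A,(259.2,198.3),B,(342.2,180));print(ml,mr)
# rail end plate top near corners w1 crop(577,568),(668,566)->; w2 approx
rl=tri(A,((577-450)/3+200,568/3+180),B,(304,356));
R=Rtube(16.65);
# height from known face sizes
d=ht; grip=ht-R[:,2]*.018; O_h=grip-R[:,2]*.045
print("grip",grip,"axis pt under handle",O_h)
mc=(ml+mr)/2-R[:,2]*.018;print("axis at mouth",mc,"diff in tube axes",R.T@(O_h-mc))
print("width",R.T@(ml-mr))
# yaw from loaded pin axis/roof edges in w2: roof edges planes
for p in [(295.8,180),(342.2,180)]:print(proj(B,mc),)
for x in (0,-.04,-.08,-.12): print(x,proj(B,mc+R@[x,0.0185,.018]),proj(B,mc+R@[x,-.0185,.018]))
for x in (.05,.1,.15,.18): print(x,proj(B,mc+R@[x,0.0,-.012]))
a=cv2.imread("pics/w2.png")
h=cv2.cvtColor(a,cv2.COLOR_BGR2HSV)
for y in (350,320,290,260,240):
    g=cv2.cvtColor(a,cv2.COLOR_BGR2GRAY)[y,295:345];i=np.where(g>190)[0]+295;print(y,i.min(),i.max(),i.mean())
for y in (20,60,100):
    i=np.where((h[y,290:350,0]>12)&(h[y,290:350,0]<32)&(h[y,290:350,1]>100))[0]+290;print(y,i.min(),i.max())
E
```

```text
handle top c [ 0.5659 -0.1546  0.1762]
[ 0.5707 -0.1724  0.1295] [ 0.5605 -0.1369  0.1295]
grip [ 0.5732 -0.1525  0.1599] axis pt under handle [ 0.5914 -0.147   0.1191]
axis at mouth [ 0.5729 -0.1525  0.1132] diff in tube axes [ 0.02   -0.0001 -0.0028]
width [-0.0003 -0.037   0.0002]
[318.8173 177.3061]
[318.8173 177.3061]
0 [342.2242 180.0194] [295.8006 180.065 ]
-0.04 [343.1877 127.7485] [295.0026 127.7958]
-0.08 [344.2273  71.3542] [294.1416  71.4033]
-0.12 [345.3523  10.3284] [293.2098  10.3795]
0.05 [318.6239 230.9564]
0.1 [318.5549 282.013 ]
0.15 [318.491  329.2852]
0.18 [318.4549 356.0032]
350 307 328 317.5
320 307 329 318.0
290 307 329 318.0
260 307 329 318.0
240 306 330 318.0
20 309 329
60 309 328
100 309 328
```

```bash
python3 - <<'E'
from h import *
import pickle
np.set_printoptions(precision=4,suppress=True)
B=pickle.load(open("w2.pkl","rb"));R=Rtube(16.65)
mc=np.array([ 0.5729,-0.1525,0.1132])
for z in (.0095,-.0095):
  for x in (-.01,-.005,0,.005): print("nose",z,x,proj(B,mc+R@[x,0,z])[1])
for x in (-.13,-.12,-.11,-.06,-.05,-.04): print("pin",x,proj(B,mc+R@[x,0,.010])[1])
for x in (.16,.17,.175,.18,.185): print("rail",x,proj(B,mc+R@[x,0,-.010])[1])
a=cv2.imread("pics/w2.png")
cv2.imwrite("pics/w2d.png",np.hstack([cv2.resize(a[0:190,285:350],None,fx=3,fy=3),cv2.resize(a[330:370,290:350],(600,570))[:, :570]]))
E
```

```text
nose 0.0095 -0.01 166.30256898475042
nose 0.0095 -0.005 172.51955059437068
nose 0.0095 0 178.68121492647086
nose 0.0095 0.005 184.7882970116698
nose -0.0095 -0.01 164.2453341266795
nose -0.0095 -0.005 170.12227528025838
nose -0.0095 0 175.94984554215043
nose -0.0095 0.005 181.7286644411175
pin -0.13 -1.9026635369289209
pin -0.12 13.658361276566083
pin -0.11 28.911894635908702
pin -0.06 100.8711701562546
pin -0.05 114.45760662803092
pin -0.04 127.79293703436156
rail 0.16 339.37441460713706
rail 0.17 348.31738512645256
rail 0.175 352.73980921441523
rail 0.18 357.1300025994669
rail 0.185 361.4883163491909
```

View pics/w2d.png

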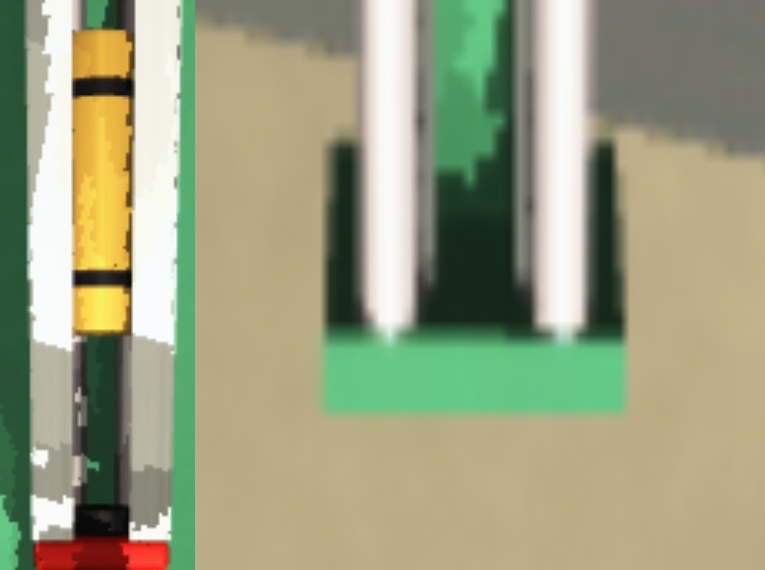

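```bash
cat >> h.py <<'E'
TR=Rtube(16.65);MC=np.array([0.5729,-0.1525,0.1132]);ORG=MC-TR[:,0]*.150
def tw(x,y,z): return ORG+TR@np.array([x,y,z])/1000
def wt(p): return TR.T@(np.array(p)-ORG)*1000
E
python3 - <<'E'
from h import *
print(dmove(TR@FL,tw(170,0,28)),dmove(TR@FL,tw(170,0,88)))
print("X dir 10mm",TR[:,0]*10,"cradle",tw(197,0,0),ORG)
E
```

```text
(array([  52.4,   18.4, -140.4]), array([-0.03,  0.07,  0.08])) (array([ 28.1,  11.1, -86.1]), array([-0.03,  0.07,  0.08]))
X dir 10mm [8.68308929 2.59679433 4.22618262] cradle [ 0.61371052 -0.14029507  0.13306306] [ 0.44265366 -0.19145191  0.04980726]
```

Call:
{"name": "step_arm", "arguments": {"translation": [[14,6,-43],[28,11,-86],[40,15,-113],[48,17,-131],[52,18,-140],[52,18,-140],[52,18,-140],[52,18,-140],[52,18,-140],[52,18,-140]], "dr": [[0,0,0],[0,0,0],[0,0,0],[0,0,0],[0,0,0],[0,0,0],[0,0,0],[0,0,0],[0,0,0],[0,0,0]], "claw": [1,1,1,1,1,1,-1,-1,-1,-1], "grip_force": 50}}

```text
clock: 5.25
tool_pos: [0.5786, -0.1512, 0.1478]
eef_rot: [-0.39, 2.679, 0.086]
wrist_force: [-2.2, -0.0, 6.1]
finger_gap: 0.0194
```

```bash
python3 - <<'E'
from h import *
s=monitor.read_state();print(s["clock"],wt(s["tool_pos"]),s["finger_gap"],s["wrist_force"])
im=read_camera("wrist")[:,:,::-1];cv2.imwrite("pics/w3.png",im)
E
```

```text
5.25 [169.89837044  -0.39625439  28.90285772] 0.01936452015394671 [-2.16430987e+00 -5.06285489e-03  6.05142924e+00]
```

View pics/w3.png

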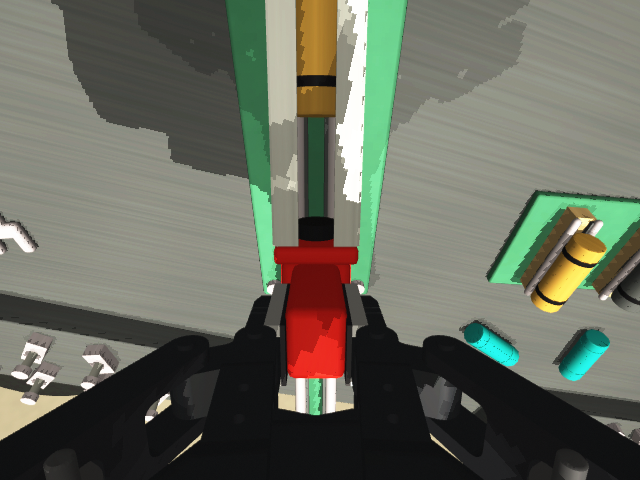

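The handle is gripped at image (317,320) with a gap of 19.4 mm. Pulling the cap uphill by 109 mm.

Call:
{"name": "step_arm", "arguments": {"translation": [[9,2.6,4.2],[17,5.2,8.5],[30,9.1,14.8],[43,13,21.1],[56,16.9,27.5],[69,20.8,33.8],[82,24.5,39.9],[91,27.2,44.3],[94.6,28.3,46.1],[94.6,28.3,46.1]], "dr": [[0,0,0],[0,0,0],[0,0,0],[0,0,0],[0,0,0],[0,0,0],[0,0,0],[0,0,0],[0,0,0],[0,0,0]], "claw": [-1,-1,-1,-1,-1,-1,-1,-1,-1,-1]}}

```text
clock: 6.55
tool_pos: [0.6736, -0.1231, 0.194]
eef_rot: [-0.39, 2.678, 0.086]
wrist_force: [-0.7, -2.4, 5.3]
finger_gap: 0.0195
```

```bash
python3 - <<'E'
from h import *
s=monitor.read_state();print(s["clock"],wt(s["tool_pos"]),s["finger_gap"],s["wrist_force"],s["q"].round(2))
im=read_camera("wrist")[:,:,::-1];cv2.imwrite("pics/w4.png",im)
E
```

```text
6.55 [279.2053022   -0.67344118  28.92371447] 0.019539147804989183 [-0.71158222 -2.35099806  5.33612354] [ 0.43  0.8  -0.39  1.58  0.2   0.41  1.9 ]
```

View pics/w4.png

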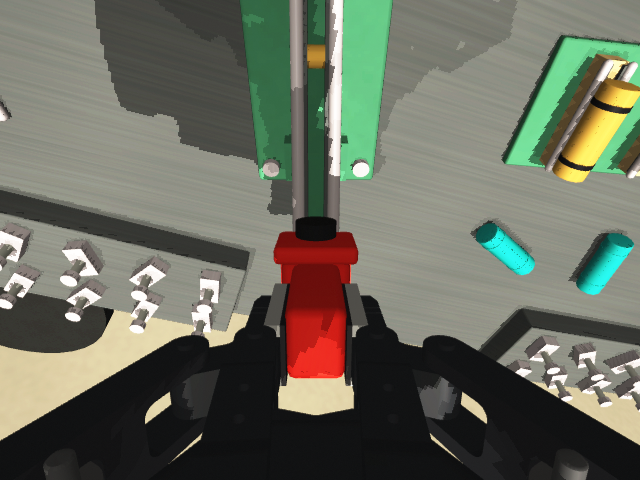

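```bash
cat >> h.py <<'E'
def brass(im,roi):
    h=cv2.cvtColor(im,cv2.COLOR_BGR2HSV);m=cv2.inRange(h,(14,110,90),(30,255,255))
    m=cv2.morphologyEx(m,cv2.MORPH_OPEN,np.ones((3,3)));m=cv2.morphologyEx(m,cv2.MORPH_CLOSE,np.ones((9,9)))
    r=np.zeros_like(m);x0,y0,x1,y1=roi;r[y0:y1,x0:x1]=m[y0:y1,x0:x1]
    n,l,st,ce=cv2.connectedComponentsWithStats(r);i=1+st[1:,4].argmax()
    return cv2.minAreaRect(np.argwhere(l==i)[:,::-1].astype(np.float32))
E
python3 - <<'E'
from h import *
import pickle
for n,roi in((1,(405,198,460,275)),(2,(460,188,515,265))):
    r=brass(cv2.imread(f"pics/w{n}.png"),roi);c=pickle.load(open(f"w{n}.pkl","rb"))
    b=np.array([plane(c,p,.037)[:2] for p in cv2.boxPoints(r)]);print(r,plane(c,r[0],.037))
    e=[b[1]-b[0],b[2]-b[1]];print([ (np.linalg.norm(x).round(4),np.degrees(np.arctan2(x[1],x[0])).round(1)) for x in e])
# band midpoint
E
```

```text
((433.1513977050781, 228.4954376220703), (20.11435317993164, 61.77980041503906), 16.69924545288086) [0.61414296 0.07042642 0.037     ]
[(np.float64(0.0882), np.float64(-168.7)), (np.float64(0.0246), np.float64(86.0))]
((488.8000183105469, 218.90000915527344), (21.0190372467041, 62.60989761352539), 26.56505012512207) [0.6154322 0.0702397 0.037    ]
[(np.float64(0.0828), np.float64(-169.9)), (np.float64(0.0279), np.float64(80.0))]
```

```bash
python3 - <<'E'
from h import *
print(dmove(Rtube(11,0)@FL,(.605,.070,.18)))
E
```

```text
(array([-68.5, 193.1, -14. ]), array([-5.95, 24.43, -5.46]))
```

Call:
{"name": "step_arm", "arguments": {"translation": [[0,0,0],[0,0,0],[0,0,0],[-10,-3,23],[-26,-8,58],[-36,40,58],[-48,95,45],[-58,145,20],[-68,193,-5],[-68,193,-14]], "dr": [[0,0,0],[0,0,0],[0,0,0],[0,0,0],[0,0,0],[-1,6,-1],[-3,12,-3],[-5,18,-4],[-6,24,-5],[-6,24.4,-5.5]], "claw": [1,1,1,1,1,1,1,1,1,1]}}

```text
clock: 7.85
tool_pos: [0.6043, 0.0752, 0.1779]
eef_rot: [0.309, -3.122, -0.002]
wrist_force: [-0.2, -0.2, 0.8]
finger_gap: 0.0854
```

Call:
{"name": "step_arm", "arguments": {"translation": [[0,0,0],[0,0,0],[0,0,0],[0,0,0],[0,0,0],[0,0,0],[0,0,0],[0,0,0],[0,0,0],[0,0,0]], "dr": [[0,0,0],[0,0,0],[0,0,0],[0,0,0],[0,0,0],[0,0,0],[0,0,0],[0,0,0],[0,0,0],[0,0,0]], "claw": [0.2,0.2,0.2,0.2,0.2,0.2,0.2,0.2,0.2,0.2]}}

```text
clock: 9.1
tool_pos: [0.6052, 0.0703, 0.1796]
eef_rot: [0.301, -3.127, 0.0]
wrist_force: [-0.6, 0.2, 0.5]
finger_gap: 0.0511
```

```bash
python3 - <<'E'
from h import *
import pickle
s=monitor.read_state();print(s["clock"],s["tool_pos"],s["finger_gap"],s["wrist_force"],s["q"].round(2))
c=cal("wrist");im=np.ascontiguousarray(read_camera("wrist")[:,:,::-1]);cv2.imwrite("pics/w5.png",im);pickle.dump(c,open("w5.pkl","wb"))
print(proj(c,(.615,.07,.037)),dmove(Rtube(11,0)@FL,(.605,.070,.18)))
E
```

```text
9.1 [0.6051653  0.07027634 0.1796068 ] 0.051099523227694205 [-0.56477626  0.22174976  0.50073137] [-0.08  0.82 -0.19  1.42  0.17  0.92  1.45]
[312.73603576 232.32134742] (array([-0.2, -0.3,  0.4]), array([ 0.02, -0.04,  0.02]))
```

View pics/w5.png

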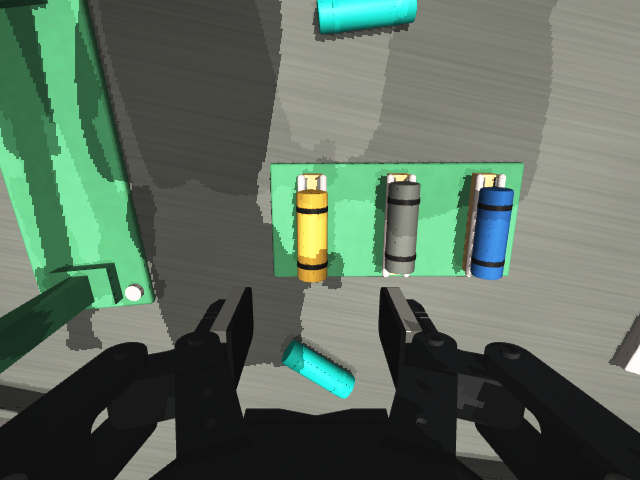

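```bash
python3 - <<'E'
from h import *
import pickle
c=pickle.load(open("w5.pkl","rb"));im=cv2.imread("pics/w5.png")
r=brass(im,(285,180,340,290));print(r,plane(c,r[0],.037))
h=cv2.cvtColor(im,cv2.COLOR_BGR2HSV);m=cv2.inRange(h,(14,110,90),(30,255,255))
for y in (195,230,255,275):
    i=np.where(m[y,285:340])[0]+285;print(y,i.min(),i.max(),plane(c,((i.min()+i.max())/2,y),.041))
g=cv2.cvtColor(im,cv2.COLOR_BGR2GRAY)[:,306:318].mean(1)
j=np.where(g[195:275]<90)[0]+195;print(j)
a=plane(c,(312.2,j[j<235].mean()),.049);b=plane(c,(312.2,j[j>235].mean()),.049);print(a,b,(a+b)/2,np.degrees(np.arctan2(*(a-b)[1::-1])))
# ends
i=np.where(m[:,312])[0];i=i[(i>180)&(i<295)];print(i.min(),i.max(),plane(c,(312,i.min()),.049),plane(c,(312,i.max()),.037))
E
```

```text
((311.5, 235.5), (93.0, 31.0), 90.0) [0.61771416 0.0695376  0.037     ]
195 296 327 [0.58570048 0.06344048 0.041     ]
230 297 326 [0.6123079  0.06854129 0.041     ]
255 297 326 [0.63218165 0.07235121 0.041     ]
275 298 326 [0.64855802 0.07589554 0.041     ]
[209 210 211 212 213 265 266 267 268 269]
[0.59593881 0.06600814 0.049     ] [0.63896986 0.07428004 0.049     ] [0.61745433 0.07014409 0.049     ] -169.11870696316032
189 282 [0.5800176  0.06280005 0.049     ] [0.6560742  0.07730434 0.037     ]
```

The close view shows the two-banded brass pin at (312,235), middle about (0.6175, 0.070), yaw 11°. Descending and gripping.

Call:
{"name": "step_arm", "arguments": {"translation": [[12,0,-40],[12,0,-80],[12,0,-115],[12,0,-140],[12,0,-155],[12,0,-161],[12,0,-161],[12,0,-161],[12,0,-161],[12,0,-161]], "dr": [[0,0,0],[0,0,0],[0,0,0],[0,0,0],[0,0,0],[0,0,0],[0,0,0],[0,0,0],[0,0,0],[0,0,0]], "claw": [0.2,0.2,0.2,0.2,0.2,0.2,0.2,-1,-1,-1], "grip_force": 40}}

```text
clock: 10.4
tool_pos: [0.6177, 0.0697, 0.0195]
eef_rot: [-0.3, 3.127, -0.001]
wrist_force: [-0.8, -3.8, 5.7]
finger_gap: 0.0226
```

```bash
python3 - <<'E'
from h import *
s=monitor.read_state();print(s["clock"],s["tool_pos"],s["finger_gap"],s["wrist_force"],s["q"].round(2))
im=read_camera("wrist")[:,:,::-1];cv2.imwrite("pics/w6.png",im)
E
```

```text
10.4 [0.61768003 0.0697285  0.01951246] 0.02257461438172784 [-0.8392961  -3.84285496  5.7144595 ] [-0.1   1.06 -0.15  1.47  0.22  0.63  1.41]
```

View pics/w6.png

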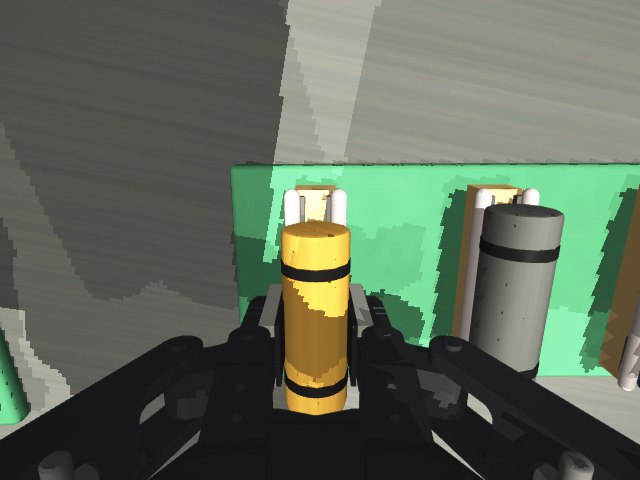

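The pin is gripped at (316,320), straight between the pads, with a gap of 22.6 mm. Lifting and checking.

Call:
{"name": "step_arm", "arguments": {"translation": [[0,0,20],[0,0,50],[0,0,90],[0,0,130],[0,0,165],[0,0,180],[0,-20,190],[0,-40,190],[0,-50,190],[0,-50,190]], "dr": [[0,0,0],[0,0,0],[0,0,0],[0,0,0],[0,0,0],[0,0,0],[0,0,0],[0,0,0],[0,0,0],[0,0,0]], "claw": [-1,-1,-1,-1,-1,-1,-1,-1,-1,-1]}}

```text
clock: 11.7
tool_pos: [0.617, 0.0193, 0.208]
eef_rot: [0.298, -3.126, 0.0]
wrist_force: [-0.2, 0.1, -2.6]
finger_gap: 0.0229
```

```bash
python3 - <<'E'
from h import *
s=monitor.read_state();print(s["clock"],s["tool_pos"],s["finger_gap"],s["wrist_force"],s["q"].round(2))
im=read_camera("wrist")[:,:,::-1];cv2.imwrite("pics/w7.png",im)
print(dmove(TR@FL,tw(197,0,40)))
E
```

```text
11.7 [0.61696304 0.01930237 0.20795437] 0.02290655977291487 [-0.2331276   0.12000818 -2.56242207] [ 0.01  0.8  -0.2   1.34  0.17  1.01  1.54]
(array([ -19.5, -165.4,  -38.8]), array([  5.97, -24.37,   5.59]))
```

View pics/w7.png

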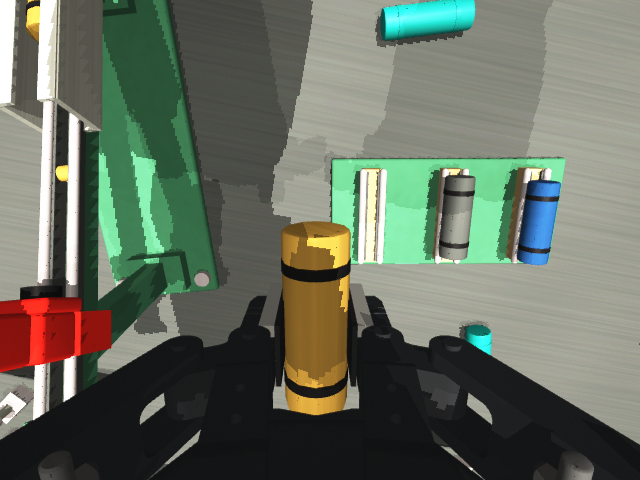

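The pin is held straight in the jaws at (316,315). Steel and blue are still in the rack, and the cap stays up at (50,330). Moving over the cradle with the tilt.

Call:
{"name": "step_arm", "arguments": {"translation": [[0,-45,5],[-5,-90,5],[-12,-130,0],[-18,-155,-10],[-19.5,-165.4,-25],[-19.5,-165.4,-38.8],[-19.5,-165.4,-38.8],[-19.5,-165.4,-38.8],[-19.5,-165.4,-38.8],[-19.5,-165.4,-38.8]], "dr": [[1,-6,1],[3,-12,3],[4.5,-18,4],[6,-24.4,5.6],[6,-24.4,5.6],[6,-24.4,5.6],[6,-24.4,5.6],[6,-24.4,5.6],[6,-24.4,5.6],[6,-24.4,5.6]], "claw": [-1,-1,-1,-1,-1,-1,-1,-1,-1,-1]}}

```text
clock: 13.0
tool_pos: [0.5978, -0.1449, 0.1701]
eef_rot: [-0.393, 2.678, 0.087]
wrist_force: [-0.3, -0.4, -2.0]
finger_gap: 0.0226
```

```bash
python3 - <<'E'
from h import *
import pickle
s=monitor.read_state();print(s["clock"],wt(s["tool_pos"]),s["finger_gap"],s["wrist_force"],s["q"].round(2))
c=cal("wrist");im=read_camera("wrist")[:,:,::-1];cv2.imwrite("pics/w8.png",im);pickle.dump(c,open("w8.pkl","wb"))
print(dmove(TR@FL,tw(197,0,-17)),TR[:,2]*55, proj(c,tw(150,0,18)),proj(c,tw(162,0,69)))
E
```

```text
13.0 [1.97693746e+02 1.35836773e-01 4.05902197e+01] 0.022560656261230785 [-0.29403229 -0.35406825 -2.01050335] [ 0.53  0.76 -0.4   1.84  0.22  0.21  1.94]
(array([ 22.8,   6.7, -52.4]), array([-0.  ,  0.1 , -0.03])) [-22.26945069  -6.65997796  49.84692829] [315.89692941 177.78113124] [316.07245189 236.86324301]
```

View pics/w8.png

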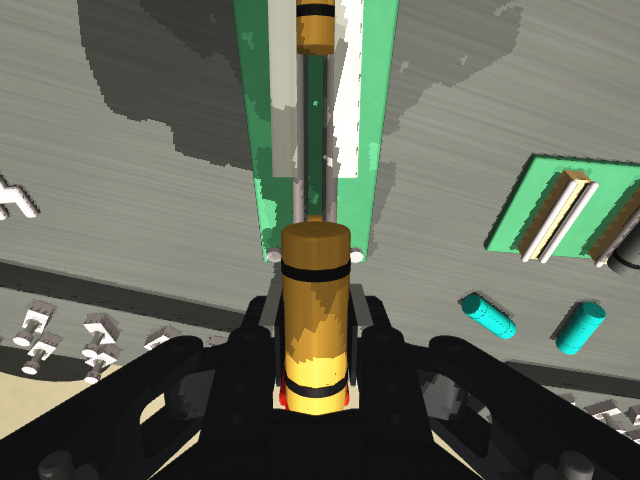

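The held pin is centred on the rails (column 316), and the tube mouth is at row 178 as predicted. Lowering along the tube's z.

Call:
{"name": "step_arm", "arguments": {"translation": [[6,2,-15],[13,4,-30],[18,5.3,-41],[20.5,6,-46],[21.5,6.3,-49],[21.5,6.3,-49],[21.5,6.3,-49],[21.5,6.3,-49],[21.5,6.3,-49],[21.5,6.3,-49]], "dr": [[0,0,0],[0,0,0],[0,0,0],[0,0,0],[0,0,0],[0,0,0],[0,0,0],[0,0,0],[0,0,0],[0,0,0]], "claw": [-1,-1,-1,-1,-1,-1,-1,-1,-1,-1]}}

```text
clock: 14.3
tool_pos: [0.6192, -0.139, 0.1209]
eef_rot: [-0.392, 2.678, 0.087]
wrist_force: [0.5, -4.0, -2.0]
finger_gap: 0.0226
```

```bash
python3 - <<'E'
from h import *
s=monitor.read_state();print(s["clock"],wt(s["tool_pos"]),s["finger_gap"],s["wrist_force"],s["q"].round(2))
im=read_camera("wrist")[:,:,::-1];cv2.imwrite("pics/w9.png",im)
im=read_camera("scene")[:,:,::-1];cv2.imwrite("pics/s9.png",cv2.resize(im[190:320,210:330],None,fx=5,fy=4.6,interpolation=cv2.INTER_CUBIC))
E
```

```text
14.3 [196.93921813  -0.3181191  -13.38050994] 0.022614087441276156 [ 0.54945999 -4.04496671 -2.0498188 ] [ 0.47  0.86 -0.35  1.81  0.23  0.13  1.93]
```

View pics/w9.png

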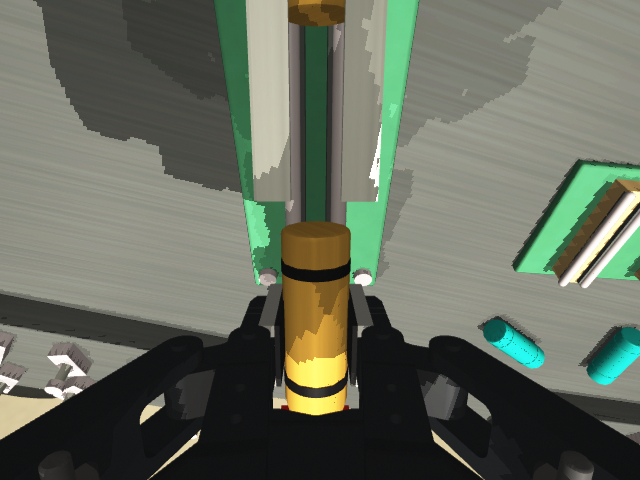

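View pics/s9.png

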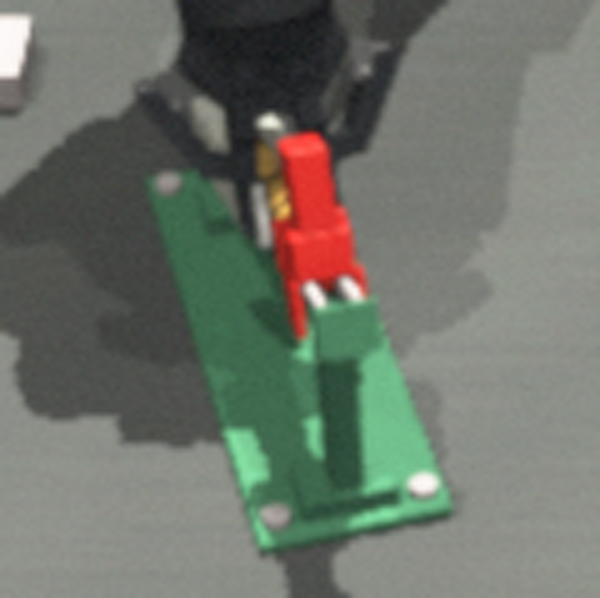

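Call:
{"name": "step_arm", "arguments": {"translation": [[0.6,-0.1,-1],[1,-0.1,-2],[1.3,-0.1,-2.7],[1.3,-0.1,-2.7],[1.3,-0.1,-2.7],[1.3,-0.1,-2.7],[1.3,-0.1,-2.7],[1.3,-0.1,-2.7],[1.3,-0.1,-2.7],[1.3,-0.1,-2.7]], "dr": [[0,0,0],[0,0,0],[0,0,0],[0,0,0],[0,0,0],[0,0,0],[0,0,0],[0,0,0],[0,0,0],[0,0,0]], "claw": [-1,-1,-1,-1,-1,-1,-1,-1,-1,-1]}}

```text
clock: 15.65
tool_pos: [0.6205, -0.1388, 0.1181]
eef_rot: [-0.393, 2.679, 0.087]
wrist_force: [-0.2, 1.5, -1.4]
finger_gap: 0.0225
```

```bash
python3 - <<'E'
from h import *
s=monitor.read_state();print(s["clock"],wt(s["tool_pos"]),s["finger_gap"],s["wrist_force"],TR.T@s["wrist_force"],s["q"].round(2))
E
```

```text
15.65 [196.90130057  -0.54532579 -16.47326492] 0.022492775031061157 [-0.19511618  1.46054563 -1.40594478] [-0.3843254   1.45521476 -1.37207455] [ 0.47  0.87 -0.35  1.81  0.23  0.12  1.93]
```

Call:
{"name": "step_arm", "arguments": {"translation": [[0.4,0.1,-0.9],[0.8,0.2,-1.8],[0.8,0.2,-1.8],[0.8,0.2,-1.8],[0.8,0.2,-1.8],[0.8,0.2,-1.8],[0.8,0.2,-1.8],[0.8,0.2,-1.8],[0.8,0.2,-1.8],[0.8,0.2,-1.8]], "dr": [[0,0,0],[0,0,0],[0,0,0],[0,0,0],[0,0,0],[0,0,0],[0,0,0],[0,0,0],[0,0,0],[0,0,0]], "claw": [-1,-1,-1,-1,-1,-1,-1,-1,-1,-1]}}

```text
clock: 16.9
tool_pos: [0.6207, -0.1389, 0.1177]
eef_rot: [-0.393, 2.678, 0.086]
wrist_force: [-23.5, 0.5, 34.5]
finger_gap: 0.0228
```

```bash
python3 - <<'E'
from h import *
s=monitor.read_state();print(s["clock"],wt(s["tool_pos"]),s["finger_gap"],s["wrist_force"],TR.T@s["wrist_force"],s["q"].round(2))
c=cal("wrist");im=read_camera("wrist")[:,:,::-1];cv2.imwrite("pics/w10.png",im)
print(proj(c,tw(150,0,18)),proj(c,tw(150,18.5,18)),proj(c,tw(162,0,12)))
E
```

```text
16.9 [196.96820936  -0.65912262 -16.97901998] 0.022828027155056586 [-23.52445012   0.53855382  34.54893231] [-5.68562903  7.25630637 40.7717814 ] [ 0.47  0.87 -0.34  1.81  0.23  0.12  1.93]
[318.84575211 205.10359266] [383.71930838 205.17243129] [318.5465432  239.61167895]
```

View pics/w10.png

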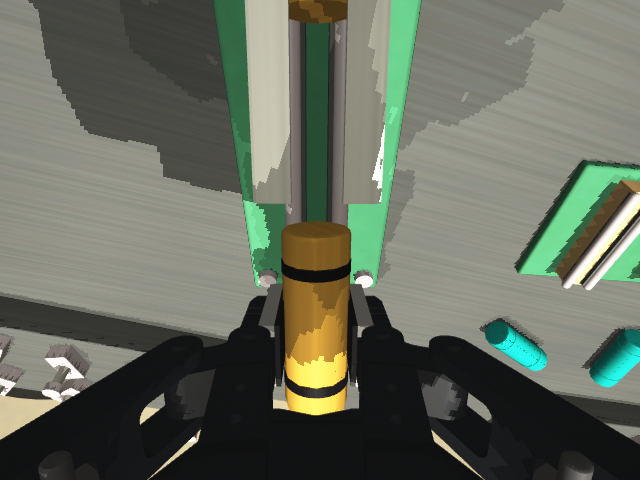

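The pin is seated on the rails: the force jumped to 40 N at z = -17, and the pin is in line at column 316. I back off about 1 mm, let go and retreat.

Call:
{"name": "step_arm", "arguments": {"translation": [[-0.5,-0.1,1.1],[-0.5,-0.1,1.1],[-0.5,-0.1,1.1],[-0.5,-0.1,1.1],[-5,-1.5,11],[-13,-4,29],[-22,-6.5,50],[-32,-9.5,71],[-38.5,-11.5,86],[-38.5,-11.5,86]], "dr": [[0,0,0],[0,0,0],[0,0,0],[0,0,0],[0,0,0],[0,0,0],[0,0,0],[0,0,0],[0,0,0],[0,0,0]], "claw": [-1,0.2,0.2,0.2,0.2,0.2,0.2,0.2,0.2,0.2]}}

```text
clock: 18.2
tool_pos: [0.5827, -0.1508, 0.2037]
eef_rot: [-0.391, 2.677, 0.085]
wrist_force: [-0.3, 0.4, 0.5]
finger_gap: 0.0513
```

```bash
python3 - <<'E'
from h import *
s=monitor.read_state();print(s["clock"],wt(s["tool_pos"]),s["finger_gap"],s["wrist_force"],s["q"].round(2))
c=cal("wrist");im=read_camera("wrist")[:,:,::-1];cv2.imwrite("pics/w11.png",im)
print(proj(c,tw(162,0,12)),proj(c,tw(232,0,12)),dmove(TR@FL,tw(279,-.5,88)),dmove(TR@FL,tw(279,-.5,28)))
E
```

```text
18.2 [197.19854576  -1.22442689  77.84885725] 0.05130232058695117 [-0.26690712  0.35833411  0.47343144] [ 0.58  0.7  -0.45  1.84  0.21  0.27  1.95]
[318.30401533 190.85304685] [317.99689334 306.63561006] (array([66.7, 20.4, 44.7]), array([0.01, 0.12, 0.01])) (array([91. , 27.6, -9.7]), array([0.01, 0.12, 0.01]))
```

View pics/w11.png

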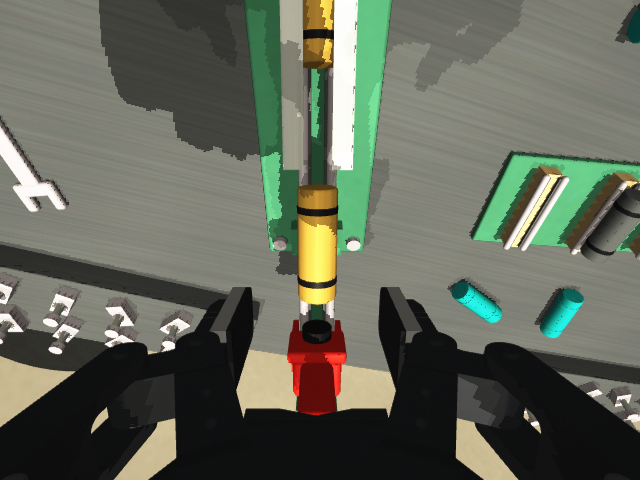

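The spare lies in line on the rails (rows 187–303, column 318) between the mouth (row 170) and the nose (row 330). Regripping the handle.

Call:
{"name": "step_arm", "arguments": {"translation": [[33,10,26],[66.7,20.4,44.7],[70,21.3,38],[78,23.6,20],[86,26,2],[91,27.6,-9.7],[91,27.6,-9.7],[91,27.6,-9.7],[91,27.6,-9.7],[91,27.6,-9.7]], "dr": [[0,0,0],[0,0,0],[0,0,0],[0,0,0],[0,0,0],[0,0,0],[0,0,0],[0,0,0],[0,0,0],[0,0,0]], "claw": [0.2,0.2,0.2,0.2,0.2,0.2,0.2,-1,-1,-1], "grip_force": 60}}

```text
clock: 19.5
tool_pos: [0.6738, -0.123, 0.1933]
eef_rot: [-0.392, 2.678, 0.086]
wrist_force: [-3.7, -1.2, 6.2]
finger_gap: 0.0195
```

```bash
python3 - <<'E'
from h import *
s=monitor.read_state();print(s["clock"],wt(s["tool_pos"]),s["finger_gap"],s["wrist_force"],s["q"].round(2))
im=read_camera("wrist")[:,:,::-1];cv2.imwrite("pics/w12.png",im)
E
```

```text
19.5 [279.14696601  -0.68368791  28.17129652] 0.019520550827796017 [-3.69249601 -1.24975279  6.1598604 ] [ 0.43  0.81 -0.4   1.58  0.21  0.41  1.89]
```

View pics/w12.png

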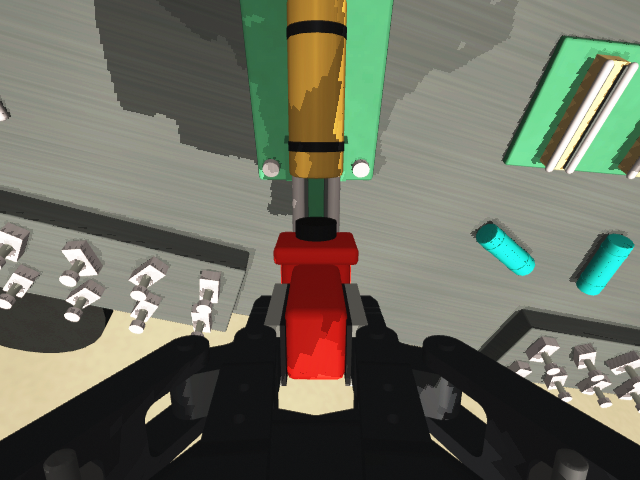

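The handle is gripped again at (316,320), with the pin straight ahead of the nose. Pushing downhill by 60 mm first.

Call:
{"name": "step_arm", "arguments": {"translation": [[-4.3,-1.3,-2.1],[-10.4,-3.1,-5.1],[-17.4,-5.2,-8.5],[-24.3,-7.3,-11.8],[-31.3,-9.3,-15.2],[-38.2,-11.4,-18.6],[-45.2,-13.5,-22],[-50.4,-15.1,-24.5],[-52.1,-15.6,-25.4],[-52.1,-15.6,-25.4]], "dr": [[0,0,0],[0,0,0],[0,0,0],[0,0,0],[0,0,0],[0,0,0],[0,0,0],[0,0,0],[0,0,0],[0,0,0]], "claw": [-1,-1,-1,-1,-1,-1,-1,-1,-1,-1]}}

```text
clock: 20.8
tool_pos: [0.6217, -0.1385, 0.1679]
eef_rot: [-0.392, 2.678, 0.086]
wrist_force: [-5.1, -0.2, 8.7]
finger_gap: 0.0195
```

```bash
python3 - <<'E'
from h import *
s=monitor.read_state();print(s["clock"],wt(s["tool_pos"]),s["finger_gap"],TR.T@s["wrist_force"],s["q"].round(2))
im=read_camera("wrist")[:,:,::-1];cv2.imwrite("pics/w13.png",im)
print(dmove(TR@FL,tw(184,-.5,28.3)),dmove(TR@FL,tw(169,-.5,28.3)))
E
```

```text
20.8 [219.10090652  -0.55674516  28.13093854] 0.019514134979496795 [-0.84135591  1.23066203  9.97904607] [ 0.49  0.79 -0.4   1.77  0.23  0.25  1.91]
(array([-30.6,  -9.1, -14.7]), array([0.01, 0.12, 0.  ])) (array([-43.6, -13. , -21. ]), array([0.01, 0.12, 0.  ]))
```

View pics/w13.png

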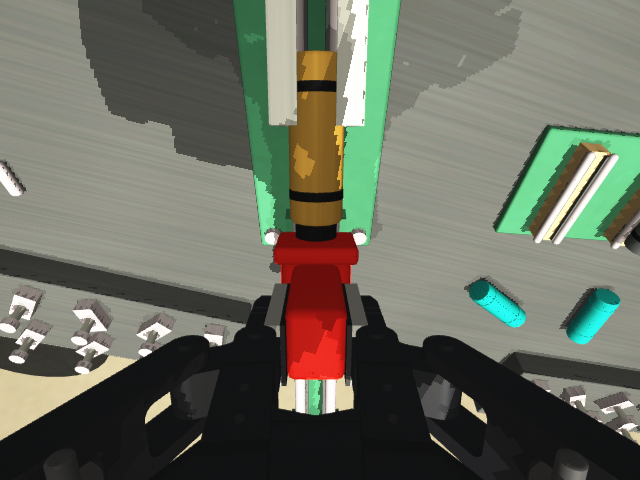

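The pin has entered the mouth (row 125) with the nose behind it. Pushing on through the detent.

Call:
{"name": "step_arm", "arguments": {"translation": [[-6,-1.8,-2.9],[-13,-3.9,-6.3],[-20,-6,-9.7],[-26,-7.8,-12.6],[-31,-9.2,-15],[-36,-10.7,-17.4],[-40,-11.9,-19.3],[-43,-12.8,-20.8],[-44,-13.1,-21.3],[-44.5,-13.3,-21.6]], "dr": [[0,0,0],[0,0,0],[0,0,0],[0,0,0],[0,0,0],[0,0,0],[0,0,0],[0,0,0],[0,0,0],[0,0,0]], "claw": [-1,-1,-1,-1,-1,-1,-1,-1,-1,-1]}}

```text
clock: 22.1
tool_pos: [0.5788, -0.1512, 0.1472]
eef_rot: [-0.393, 2.674, 0.086]
wrist_force: [4.1, 3.0, 13.3]
finger_gap: 0.0196
```

```bash
python3 - <<'E'
from h import *
s=monitor.read_state();print(s["clock"],wt(s["tool_pos"]),s["finger_gap"],TR.T@s["wrist_force"],s["q"].round(2))
im=read_camera("wrist")[:,:,::-1];cv2.imwrite("pics/w14.png",im)
E
```

```text
22.1 [169.78818764  -0.40255011  28.25038454] 0.019625293421912847 [ 9.95522824  1.65778213 10.01057227] [ 0.55  0.79 -0.39  1.91  0.25  0.11  1.93]
```

View pics/w14.png

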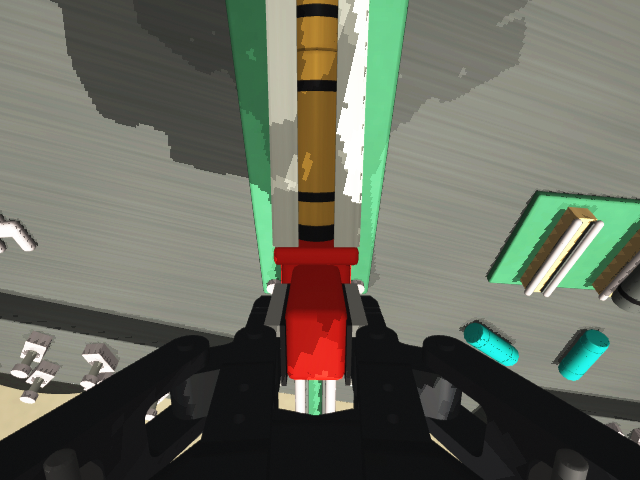

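The image matches the shut cap in w3 (flange at row 255), with both pins in the tube. I press 4 mm further to confirm the stop.

Call:
{"name": "step_arm", "arguments": {"translation": [[-0.9,-0.3,-0.4],[-1.7,-0.5,-0.8],[-2.6,-0.8,-1.3],[-3.5,-1,-1.7],[-3.5,-1,-1.7],[-3.5,-1,-1.7],[-3.5,-1,-1.7],[-3.5,-1,-1.7],[-3.5,-1,-1.7],[-3.5,-1,-1.7]], "dr": [[0,0,0],[0,0,0],[0,0,0],[0,0,0],[0,0,0],[0,0,0],[0,0,0],[0,0,0],[0,0,0],[0,0,0]], "claw": [-1,-1,-1,-1,-1,-1,-1,-1,-1,-1]}}

```text
clock: 23.4
tool_pos: [0.5784, -0.1512, 0.1472]
eef_rot: [-0.393, 2.667, 0.085]
wrist_force: [21.8, 8.7, 14.5]
finger_gap: 0.0194
```

```bash
python3 - <<'E'
from h import *
s=monitor.read_state();print(s["clock"],wt(s["tool_pos"]),s["finger_gap"],TR.T@s["wrist_force"],s["q"].round(2))
E
```

```text
23.4 [169.4977425   -0.36591068  28.44785889] 0.01939626895064582 [27.30349179  2.07383741  3.21351139] [ 0.55  0.79 -0.39  1.92  0.25  0.09  1.93]
```

It sits firmly on its stop: 27 N along the slope and only 0.3 mm of movement. Relaxing, letting go and retreating.

Call:
{"name": "step_arm", "arguments": {"translation": [[3,0.9,1.4],[3,0.9,1.4],[3,0.9,1.4],[3,0.9,1.4],[3,0.9,1.4],[-5,-2,20],[-17,-6,47],[-30,-10,76],[-40,-13,98],[-45,-14,110]], "dr": [[0,0,0],[0,0,0],[0,0,0],[0,0,0],[0,0,0],[0,0,0],[0,0,0],[0,0,0],[0,0,0],[0,0,0]], "claw": [-1,0.5,0.5,0.5,0.5,0.5,0.5,0.5,0.5,0.5]}}

```text
clock: 24.65
tool_pos: [0.5284, -0.1669, 0.2548]
eef_rot: [-0.392, 2.678, 0.086]
wrist_force: [0.1, -0.2, -0.1]
finger_gap: 0.0644
```

```bash
python3 - <<'E'
from h import *
s=monitor.read_state();print(s["clock"],wt(s["tool_pos"]),s["finger_gap"],TR.T@s["wrist_force"])
c=cal("wrist");im=read_camera("wrist")[:,:,::-1];cv2.imwrite("pics/w15.png",im)
print(proj(c,tw(150,0,18)),proj(c,tw(70,0,12)),proj(c,tw(140,0,12)))
im=read_camera("top")[:,:,::-1];cv2.imwrite("pics/t15.png",im)
E
```

```text
24.65 [167.46731776  -1.04075861 148.10765006] 0.06437543289210892 [ 0.00500697 -0.19052809 -0.11479364]
[317.34713502 201.44137764] [317.52545475  84.35841256] [317.33644961 186.51505886]
```

View pics/w15.png

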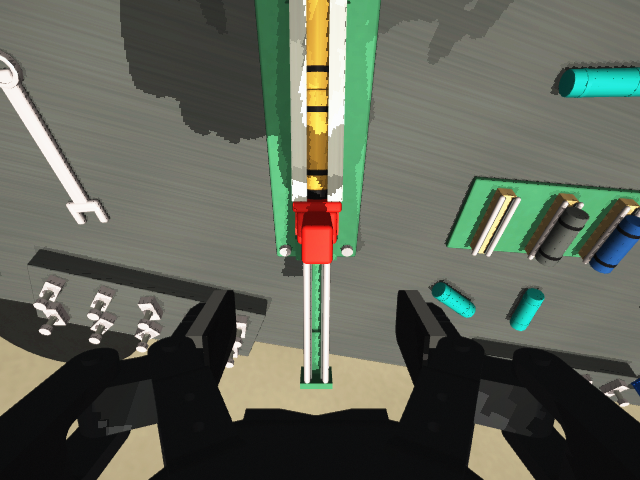

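View pics/t15.png

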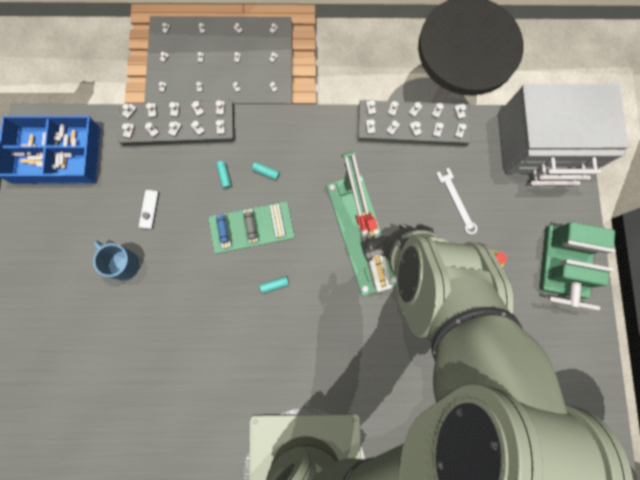

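The cap flange is at row 202 (predicted 201 for home). The two brass pins butt at row 89 inside the tube. Steel, blue, the turquoise pins, the wrench and the bottle's cap are at the same pixels as at the start. Handing in.

```bash
python3 - <<'E'
from bench import workorder,monitor
print(monitor.read_state()["clock"]);print(workorder.job_done())
E
```

```text
24.75
the job is handed in; nothing more can be done
None
```

The magazine is topped up and the job is handed in at 24.75 s; no verdict was reported. I slid the red cap about 109 mm uphill and laid the banded brass spare on the rails at x ≈ 197 mm. I then slid the cap down through the detent, pressed it onto its stop, let go and backed the arm away.

**Last checks:**
- **Cap home:** it held against 27 N while moving only 0.3 mm. The gripper ended within 0.4 mm of where it first gripped the shut cap, and the cap's front edge was at image row 202 against 201 predicted.
- **Pins in the tube:** both brass pins are in line and touching inside the tube. They meet at about x = 73 mm, as expected with the nose at 143 mm.
- **Arm clear:** the wrist force was about 0 N after the retreat.
- **Other things:** the steel, blue and turquoise pins, the wrench and the mug are at the same pixels as at the start. In the last top view the arm hid the screwdriver, the gauge block and all but the red cap of the oil bottle, so I could not check those fully.

**Small disagreements:**
- **Handle height:** it measured 2.8 mm lower than the height worked out from the tube mouth. I used the mouth.
- **Seating force:** seating the spare on the rails briefly pressed it with about 41 N through the fingers, well under the 120 N wrist limit. The 40 N limit is for the arm and gripper body, which were not what was pressing.

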